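# Drive the right axle into a binocular bridge hinge with the pedal press

### The job

The chrome bridge hinge clamped in the pedal press has no axle. From the pin board pick the one axle pin that suits it, as long as the hinge is wide and just thin enough for its bore, lay it in the V-rail between the ram and the hinge and let go of it, then press the spring pedal right down to its stop so that the ram drives the pin home, flush with both faces of the hinge, and let the pedal come back up. Leave the other pins and the other loose things on the counter where they are.

Things in the scene. Friction and masses are not known exactly. Their poses are not given: they have to be found in the camera images.
- press: Fixed bench press, grey base plate 110 by 400 mm, top 14 mm above the counter. Axes: y along ram, rail and bore, from the pedal end to the hinge; x level, across; z up. Origin on the counter under the face of the rack housing (housing y -85 to 0 mm, 64 mm across, top 102 mm; bush to y = 11). Ram: 12 mm bar, nose at y = 22 when back. Rail y 13 to 86, hinge y 86 to 132, all at x = 0.
- rail_mid (a point): Middle of the V-rail, at the axis of a 14 mm pin lying in it: 75 mm above the counter; axes as the press. Steel 90 degree V, 11 mm wide at its lips (4 mm below the pin's axis), 14 mm wide outside (6 mm below it), on an 8 mm web, nothing beside it above the base plate. Free space between the ram's nose (y = -32 mm) and the hinge's near face (y = +32 mm): 64 mm.
- hinge_mid (a point): Middle of the hinge's bore at the height of the pin's axis, 55 mm beyond rail_mid along y; same axes. Chrome bridge hinge: three knuckles, together 46 mm wide (along y), 27 mm thick, 16 mm bore in line with the rail, for a 14 mm axle. An arm to either side is clamped in the nest by straps and round nuts (tops 95 mm up). Fixed. A depth-stop screw stands 1 mm behind its far face.
- pedal_pad (a point): Centre of the top of the pedal's rubber tread (64 by 64 mm, the surface to press), moving with the pedal: 95 mm above the counter when up, 47 mm at the stop. The tread slopes 0.40 rad when up, its outer end (away from the housing) high.
- pedal_pivot (a point): Middle of the pedal's pivot shaft, 45 mm above the counter; axes as the press. The lever sticks out along -y; the centre of the tread's top is 105 mm out along the lever and 10 mm above its centre line.
- pedal (a joint): Pedal angle in rad: 0 up (lever 0.40 above level), grows as pressed, hard stop at 0.48 (0.08 below level). Spring return: 5 N at the tread when up, 10 N at the stop, plus 2 N per 0.1 m/s. A rack drives the ram along +y in proportion (64 mm); at the stop its nose is level with the hinge's near face. The ram only pushes and goes back.
- axle_a: Plain steel axle pin, 14 mm thick, 34 mm long. It lies level in one of the four places of the pin board (any of them). Origin at its centre, its own y axis along its length.
- axle_b: Plain steel axle pin, 14 mm thick, 46 mm long. It lies level in one of the four places of the pin board (any of them). Origin at its centre, its own y axis along its length.
- axle_c: Plain steel axle pin, 14 mm thick, 58 mm long. It lies level in one of the four places of the pin board (any of them). Origin at its centre, its own y axis along its length.
- axle_d: Plain steel axle pin, 20 mm thick, 46 mm long. It lies level in one of the four places of the pin board (any of them). Origin at its centre, its own y axis along its length.
- pin_board: Fixed light wooden board, 136 (x) by 156 (y) by 14 mm, origin at the centre of its underside. Two narrow dark wooden V-rails along its y axis at x = -34 and +34 mm, same section as the press rail; in each lie two pins end to end, centres near y = -36 and +36 mm, axes level and along y, 36 mm above the counter (the thick pin 40 mm).
- focus_wheel: Bystander: green anodised focusing wheel, 42 mm across, 19 mm high. Origin under its middle.
- lens_cup: Bystander: white porcelain lens-testing cup, 68 mm across, 55 mm high. Origin under its middle.
- screwdriver: Bystander: screwdriver, 150 mm long, lying.
- eyecup: Bystander: black rubber eyecup, 42 mm across, 22 mm high. Origin under its middle.
- lens_ring: Bystander: brass lens ring, 52 mm across, 8 mm high. Origin under its middle.
- oil_bottle: Bystander: small amber oil bottle, 36 mm across, 75 mm high. Origin under its middle.
Mind the look-alikes: they are no part of the job. There is more than one size of the pin_board; the job needs the larger. What is shaped like the axle_b but orange is not meant.

How it is judged:
On the way, in this order (a step that is already met when the one before it is completed fails the run):
1. the 46 mm long, 14 mm thick pin lies in the V-rail between ram and hinge (axis within 3 mm of the rail's, centre within 13 mm of the middle), let go (x of axle_b in the frame of rail_mid between -0.003 and 0.003 m and z of axle_b in the frame of rail_mid between -0.003 and 0.003 m and y of axle_b in the frame of rail_mid between -0.013 and 0.013 m and angle between the y axis of axle_b and the y axis of rail_mid, either way round below 0.08 rad and contact force between axle_b and the fingers below 0.1 N), for 0.3 s.
2. the pedal is pressed down to its stop (beyond 0.46 of 0.48 rad) (value of joint pedal above 0.46 rad), for 0.2 s.
At the end, for the whole second after the job is handed in: The 46 mm pin is in the hinge's bore, flush with both faces within 3 mm (centre within 3 mm of the bore's middle each way, in line within 0.08 rad) and at rest; the pedal is back up (below 0.05 rad) (y of axle_b in the frame of hinge_mid between -0.003 and 0.003 m and x of axle_b in the frame of hinge_mid between -0.003 and 0.003 m and z of axle_b in the frame of hinge_mid between -0.003 and 0.003 m and angle between the y axis of axle_b and the y axis of hinge_mid, either way round below 0.08 rad and value of joint pedal below 0.05 rad and linear speed of axle_b below 0.02 m/s); the robot touches nothing.
It fails at once if another pin is moved by more than 25 mm (distance of any of axle_a, axle_c, axle_d from where it was at the start of the episode above 0.025 m).
It fails at once if a bystander is moved by more than 30 mm (distance of any of focus_wheel, lens_cup, screwdriver, eyecup, lens_ring, oil_bottle from where it was at the start of the episode above 0.03 m).
It also fails if it takes over 51 s, if anything falls off the work surface, if the arm or the gripper's body presses on something with over 40 N, if the wrist force passes 120 N, or if a joint passes its speed limit or range.

### The arm

A 6-joint arm with a two-finger parallel gripper is mounted at the origin on the work surface. World frame = base frame: x ahead of the robot, y to its left, z up, the work surface at z = 0. Lengths are in m, angles in rad, forces in N, time in s.
With the tool pointing down it reaches from about 0.25 to 0.725 m from the base axis. Payload 4 kg.
Tool frame: the origin (TCP) lies on the centre line of the jaws, within the pads' length; the fingertips stand tip_reach ahead of it and the grasp point (between the pads) lies 5 mm behind it (tip_reach is the distance from the TCP to the fingertips, in m); z points along the fingers, y is the direction in which the jaws open and shut (so a half turn about z gives the same grasp; the last joint's range is limited). The gripper opens to 85 mm and grips with 20 to 120 N. Pads are 22 mm wide; open, the fingers measure 114 mm over their backs; the gripper's body (76 mm by 85 mm) begins 54 mm behind the grasp point. The pads swing forward as they close: fully open they stand 13 mm farther back than shut.
Start: joints at [-1.325, 0.241, 0.005, 1.335, 0, 1.571], TCP at [0.122, -0.485, 0.245] pointing down, gripper open.
Joint ranges: [-2.72, 2.72], [-1.05, 1.87], [-1.09, 1.28], [-1.99, 2.15], [-1.42, 1.44], [-3.14, 3.14]. Speed limits (rad/s): [2.79, 2.79, 3.14, 3.14, 3.14, 3.14].

### API

Orientations are given as a unit quaternion [x, y, z, w].
In Python, from workcell import * gives the robot as it stands.
- The arm moves only by the tool arm_command, never from a script. Its arguments are lists of equal length, an entry for each row: "translation": the shift along the tool's x, y, z in cm, a list of three; "turn": the turn about the tool's z in rad; "hand": the closure, from 0 (fully open) to 1 (shut). In form: {"translation": [[x, y, z], ...], "turn": [turn, ...], "hand": [hand, ...]}. A call has 1 to 5 rows; each row is the pose to reach, as a shift and turn from the pose commanded when the call began, along the tool's axes at that moment; what a row does not reach only later rows make up. A row lasts 1/12 s, in which the tool goes at most 41.7 mm and 7.16 degrees, less where a joint would pass 70% of its speed; a pose out of reach is approached as far as the arm can. A call with a gripper value outside its range is refused whole. The fingers move at their own pace and stop on an object; the grip force is fixed at half the most. Time passes only in rows, so rows that repeat a pose let the fingers close. It gives the time, the measured TCP pose, the force and the opening at its end, in the units of the state.
- get_obs(): the state, without advancing time (a new reading comes with each control period).
- camera(name): name is "scene" or "top" or "wrist"; returns (picture, depth): 400x640x3 uint8, red, green, blue; 400x640 float32, m along the optical axis (not along the pixel's ray), 0 where there is no reading.
- camera_info(name): a dict with "mtx" (3x3 intrinsics, pixels), "world_to_cam" (4x4, takes a point from world to camera coordinates). Camera axes: x right, y down, z forward; pixel columns grow to the right and rows downward; lengths in m; the calibration is good to about 2 mm. The wrist camera is an equidistant fisheye: a pixel r from the principal point sees the ray r / f radians off the axis. A picture is of the moment at which its call begins: read the wrist's pose just before it. camera_info takes no time and is no camera call; for the wrist camera it gives the pose at the moment of the call.
- job_done(): hands the job in, once; it reports no verdict.
Trained networks look in the newest picture that a camera, given by its name, has taken for a name from the list of things; names that differ only in an ending like _2 or _b are one class to them, and where a whole thing is asked for, a point or a joint stands for the part that bears it (a point fixed in the world has none). Each returns a list of dicts, best first, with "conf" (0 to 1); they miss things now and then, are a little off and sometimes report something else, mostly with a low value. They report only what shows in the picture. A call takes as long as a camera call. They do not tell look-alikes from the thing itself.
- search_frame(camera, name): "location" ([row, column] in pixels, amid what is visible of it).
- spot_point(camera, name): "location" ([row, column] in pixels: a listed point, or the origin of a listed thing).
The state is a dict: "clock": time; "joint_pos": joint angles; "joint_vel": joint speeds; "tau": joint torques, N m; "eef_pos": TCP position; "tool_rot": TCP orientation; "ft_force": force on the tool from outside, world axes, zero at the start; "ft_torque": the same for the moment, N m; "grip_width": finger opening in m.
Only numpy, scipy, OpenCV 4.12 (cv2) and the standard library are available. Lean on these libraries where they do the work, as an engineer would, in place of code of your own. Each camera call takes 0.05 s, during which the arm holds its last target. There are 200 camera calls.

## Working session

There is one attempt and no reset: what is moved stays moved. The work goes in short steps, Python scripts to look and compute and a tool call to move; the robot and the scene stay as the last step left them, time stands still between calls to the robot, and variables do not carry over. Pictures are saved under pics/ and viewed, about 8 in all and at most 12, crops included, and the job is handed in when it is done.

Besides the shell and the picture viewer there is one more tool, called after ">>>" as a command line: name --pt "numbers of a row" for each row, then --argument value for the rest. arm_command: Moves the arm, as the interface text tells. Its arguments: {"type":"object","properties":{"translation":{"type":"array","items":{"type":"array","items":{"type":"number"}}},"turn":{"type":"array","items":{"type":"number"}},"hand":{"type":"array","items":{"type":"number"}}},"required":["translation","turn","hand"]}

```bash
mkdir -p pics; cat > h.py <<'E'
from workcell import *
import numpy as np, cv2
from scipy.spatial.transform import Rotation as R
def ray(name,rc,info=None):
    i=info or camera_info(name); K=np.array(i["mtx"]); T=np.linalg.inv(np.array(i["world_to_cam"]))
    x=(rc[1]-K[0,2])/K[0,0]; y=(rc[0]-K[1,2])/K[1,1]
    if name=="wrist":
        r=np.hypot(x,y); d=np.array([x/r*np.sin(r),y/r*np.sin(r),np.cos(r)]) if r>1e-9 else np.array([0,0,1.])
    else: d=np.array([x,y,1.])
    return T[:3,3],T[:3,:3]@d
def atz(name,rc,z,info=None):
    o,d=ray(name,rc,info); return o+d*(z-o[2])/d[2]
def proj(name,p,info=None):
    i=info or camera_info(name); K=np.array(i["mtx"]); c=np.array(i["world_to_cam"])@np.r_[p,1]
    if name=="wrist":
        r=np.hypot(c[0],c[1]); t=np.arctan2(r,c[2]); u=c[:2]/max(r,1e-9)*t
    else: u=c[:2]/c[2]
    return np.array([K[1,1]*u[1]+K[1,2],K[0,0]*u[0]+K[0,2]])
def save(n,im): cv2.imwrite("pics/"+n+".png",im[:,:,::-1])
E
python3 - <<'E'
from h import *
np.set_printoptions(precision=3,suppress=True)
print(get_obs())
for c in ["top","scene"]:
    im,d=camera(c); save(c,im); np.savez("pics/"+c,im=im,d=d)
    T=np.linalg.inv(np.array(camera_info(c)["world_to_cam"])); print(c,T[:3,3],T[:3,2])
    for n,z in [("pin_board",.014),("axle_b",.036),("rail_mid",.075),("hinge_mid",.075),("pedal_pad",.095),("pedal_pivot",.045),("press",0)]:
        for r in spot_point(c,n): print(n,round(r["conf"],2),np.round(r["location"]),atz(c,r["location"],z))
E
```

```text
{'clock': 0.0, 'joint_pos': array([-1.325,  0.241,  0.004,  1.335, -0.   ,  1.571]), 'joint_vel': array([ 0.001, -0.001, -0.001,  0.   , -0.001,  0.001]), 'tau': array([  0.001, -37.233,  25.24 ,   0.017,   0.   ,  -0.   ]), 'eef_pos': array([ 0.122, -0.484,  0.244]), 'tool_rot': array([ 0.992,  0.123, -0.   , -0.001]), 'ft_force': array([ 0.305, -0.113,  0.317]), 'ft_torque': array([ 0.071, -0.066,  0.036]), 'grip_width': 0.08503846534548881}
top [ 0.366 -0.009  1.154] [ 0.124  0.005 -0.992]
pin_board 0.91 [217. 211.] [0.465 0.302 0.014]
pin_board 0.66 [300. 220.] [0.242 0.272 0.014]
axle_b 0.67 [232. 205.] [0.423 0.311 0.036]
axle_b 0.52 [223. 229.] [0.446 0.249 0.036]
axle_b 0.5 [209. 273.] [0.483 0.128 0.036]
axle_b 0.48 [210. 200.] [0.483 0.328 0.036]
axle_b 0.42 [200. 220.] [0.51  0.272 0.036]
rail_mid 0.76 [179. 344.] [ 0.556 -0.06   0.075]
hinge_mid 0.79 [176. 323.] [ 0.566 -0.007  0.075]
pedal_pad 0.73 [184. 401.] [ 0.538 -0.207  0.095]
pedal_pad 0.59 [183. 437.] [ 0.54  -0.3    0.095]
pedal_pivot 0.73 [183. 398.] [ 0.55  -0.208  0.045]
press 0.68 [184. 363.] [ 0.555 -0.118 
[... 249 characters left out ...]
 0.61 [265. 425.] [0.507 0.27  0.036]
axle_b 0.59 [236. 371.] [0.504 0.146 0.036]
axle_b 0.56 [243. 459.] [0.423 0.313 0.036]
axle_b 0.46 [234. 427.] [0.439 0.245 0.036]
axle_b 0.45 [271. 462.] [0.479 0.34  0.036]
rail_mid 0.95 [205. 277.] [ 0.563 -0.054  0.075]
hinge_mid 0.94 [216. 300.] [0.561 0.002 0.075]
hinge_mid 0.53 [176. 227.] [ 0.559 -0.191  0.075]
hinge_mid 0.47 [206. 260.] [ 0.584 -0.082  0.075]
hinge_mid 0.22 [156. 300.] [ 0.427 -0.082  0.075]
pedal_pad 0.78 [142. 193.] [ 0.533 -0.304  0.095]
pedal_pad 0.27 [357. 346.] [0.761 0.225 0.095]
pedal_pivot 0.97 [174. 224.] [ 0.546 -0.216  0.045]
press 0.75 [204. 261.] [ 0.547 -0.115  0.   ]
press 0.75 [152. 303.] [ 0.367 -0.115  0.   ]
```

View pics/top.png

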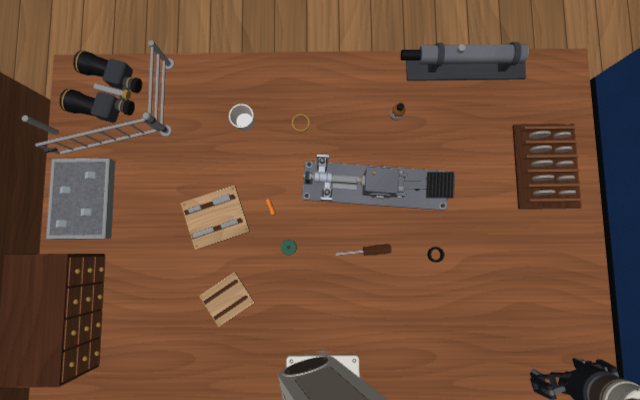

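View pics/scene.png

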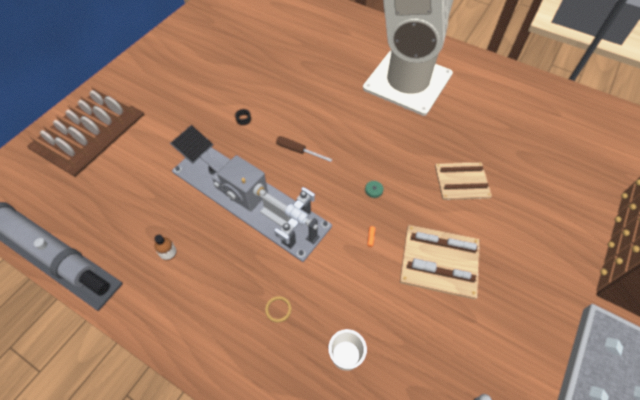

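Top view: the larger board is at (row 217, col 213) with four pins. The smaller board at (300, 225) is empty. The orange look-alike lies at (207, 270). The press runs from its pedal at (184, 440) to the hinge at (177, 322). In the scene view the large board is at (262, 441) and the press at (205, 260). Next I'll enlarge the board and the press.

```bash
python3 - <<'E'
from h import *
np.set_printoptions(precision=3,suppress=True)
a=np.load("pics/scene.npz")["im"]; b=np.load("pics/top.npz")["im"]
A=cv2.resize(a[220:300,395:490],(570,480),interpolation=cv2.INTER_CUBIC)
B=cv2.resize(a[150:262,180:335],(0,0),fx=3.6,fy=3.6,interpolation=cv2.INTER_CUBIC)
save("crop1",A)
# board outline in top depth/color for orientation
d=np.load("pics/scene.npz")["d"]
i=camera_info("scene");K=np.array(i["mtx"]);T=np.linalg.inv(np.array(i["world_to_cam"]))
v,u=np.mgrid[:400,:640]; P=np.stack([(u-K[0,2])/K[0,0]*d,(v-K[1,2])/K[1,1]*d,d],-1)@T[:3,:3].T+T[:3,3]
m=(abs(P[...,2]-.014)<.008)&(v>222)&(v<300)&(u>398)&(u<486)
r=cv2.minAreaRect(P[m][:,:2].astype(np.float32)*1000); print("board",r, P[m].mean(0))
pts=P[(P[...,2]>.028)&(v>222)&(v<300)&(u>398)&(u<486)]; print(len(pts),pts.max(0))
m=(abs(P[...,2]-.014)<.006)&(P[...,0]>.45)&(P[...,0]<.65)&(P[...,1]<.06)&(P[...,1]>-.3)
print("press",cv2.minAreaRect(P[m][:,:2].astype(np.float32)*1000))
E
```

```text
board ((465.32391357421875, 293.59930419921875), (138.60284423828125, 156.9611053466797), 18.236003875732422) [0.474 0.296 0.014]
989 [0.932 0.37  0.873]
press ((552.0708618164062, -127.03359985351562), (355.4530334472656, 111.0691909790039), 85.36351013183594)
```

View pics/crop1.png

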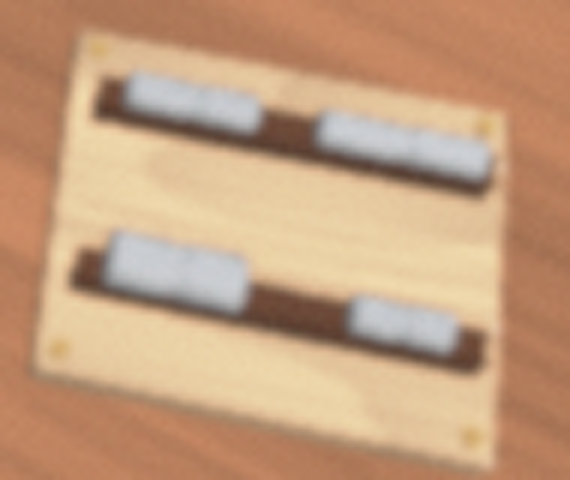

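The crop shows four pins on the large board:
- **Upper left (195, 103 in the crop; scene ≈ 237, 427):** thin and medium length. This is axle_b.
- **Upper right:** thin and longest, the 58 mm axle_c.
- **Lower left:** thick, axle_d.
- **Lower right:** thin and short, axle_a.

The orange one off the board is a decoy. I'm moving over the upper-left pin, at about (0.446, 0.247).

>>> arm_command --pt "12.3 -15.8 0" --pt "12.3 -15.8 0" --pt "12.3 -15.8 0" --pt "12.3 -15.8 0" --pt "12.3 -15.8 0" --turn '[-0.62,-0.62,-0.62,-0.62,-0.62]' --hand '[0,0,0,0,0]'

```text
clock: 1.22
eef_pos: [0.2027, -0.2993, 0.2452]
tool_rot: [0.907, 0.422, 0.0, -0.0]
ft_force: [0.6, 0.2, 0.4]
grip_width: 0.0852
```

>>> arm_command --pt "19.2 -5.7 0" --pt "19.2 -5.7 0" --pt "19.2 -5.7 0" --pt "19.2 -5.7 0" --pt "19.2 -5.7 0" --turn '[-0.62,-0.62,-0.62,-0.62,-0.62]' --hand '[0,0,0,0,0]'

```text
clock: 1.63
eef_pos: [0.2839, -0.1164, 0.2457]
tool_rot: [0.734, 0.679, 0.001, 0.001]
ft_force: [1.5, -0.4, 0.5]
grip_width: 0.0856
```

>>> arm_command --pt "18.9 6.5 0" --pt "18.9 6.5 0" --pt "18.9 6.5 0" --pt "18.9 6.5 0" --pt "18.9 6.5 0" --turn '[-0.4,-0.4,-0.4,-0.4,-0.4]' --hand '[0,0,0,0,0]'

```text
clock: 2.05
eef_pos: [0.3651, 0.0671, 0.2457]
tool_rot: [0.586, 0.81, 0.001, 0.001]
ft_force: [0.0, -0.8, 0.3]
grip_width: 0.0854
```

```bash
cat >> h.py <<'E'
def rel(p,yaw):
    "tool-frame shift in cm and turn to reach world p with tool x at yaw deg"
    o=get_obs(); r=R.from_quat(o["tool_rot"]).as_matrix(); y=np.degrees(np.arctan2(r[1,0],r[0,0]))
    rx=np.array([[np.cos(np.radians(y)),np.sin(np.radians(y)),0],[np.sin(np.radians(y)),-np.cos(np.radians(y)),0],[0,0,-1]])
    dy=(yaw-y+180)%360-180
    print("t",round(o["clock"],2),"pos",np.round(o["eef_pos"],4),"yaw",round(y,2),"->",np.round(rx.T@(np.array(p)-o["eef_pos"])*100,2),"turn",round(-np.radians(dy),3),"F",np.round(o["ft_force"],1),"w",round(o["grip_width"],4), "q6",o["joint_pos"][5].round(2))
E
python3 -c "
from h import *
rel([.446,.247,.2],108.2)"
```

```text
t 2.05 pos [0.3651 0.0671 0.2457] yaw 108.24 -> [14.56 13.31  4.57] turn 0.001 F [ 0.  -0.8  0.3] w 0.0854 q6 1.43
```

>>> arm_command --pt "14.6 13.3 4.5" --pt "14.6 13.3 4.5" --pt "14.6 13.3 4.5" --pt "14.6 13.3 4.5" --pt "14.6 13.3 4.5" --turn '[0,0,0,0,0]' --hand '[0,0,0,0,0]'

```text
clock: 2.47
eef_pos: [0.4461, 0.2469, 0.1996]
tool_rot: [0.587, 0.81, 0.0, 0.0]
ft_force: [0.9, -1.0, 0.7]
grip_width: 0.0855
```

```bash
python3 - <<'E'
from h import *
np.set_printoptions(precision=3,suppress=True)
i=camera_info("wrist"); im,d=camera("wrist"); i=camera_info("wrist"); save("w1",im)
rel([.446,.247,.2],108.2)
for n,z in [("axle_b",.036),("pin_board",0.)]:
    for r in spot_point("wrist",n): print(n,round(r["conf"],2),np.round(r["location"]),atz("wrist",r["location"],z,i))
np.savez("pics/w1",im=im,d=d,w=i["world_to_cam"],K=i["mtx"])
E
```

```text
t 2.52 pos [0.448 0.252 0.197] yaw 108.32 -> [-0.37 -0.35 -0.27] turn 0.002 F [4.9 4.8 0.4] w 0.0852 q6 1.76
axle_b 0.95 [108. 395.] [0.489 0.345 0.036]
axle_b 0.85 [181. 392.] [0.512 0.277 0.036]
axle_b 0.84 [278. 330.] [0.488 0.156 0.036]
axle_b 0.83 [107. 322.] [0.424 0.322 0.036]
axle_b 0.71 [185. 324.] [0.449 0.252 0.036]
pin_board 0.82 [143. 352.] [0.466 0.296 0.   ]
pin_board 0.75 [114. 156.] [0.242 0.264 0.   ]
```

View pics/w1.png

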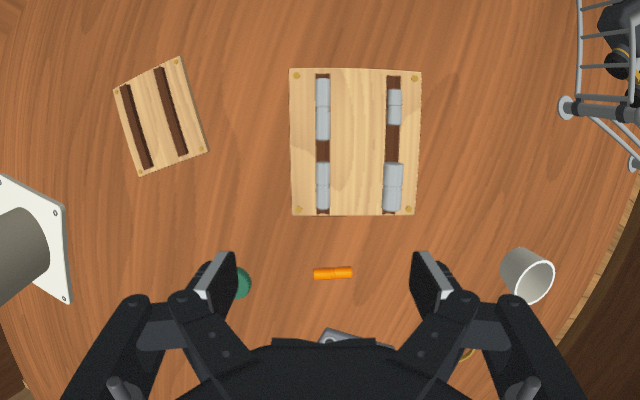

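The wrist view shows the large board at (143, 352). Its pins are the 58 mm one at (108, 322), the candidate axle_b at (186, 323) about 48 px long, the 34 mm one at (107, 395) and the thick one at (187, 392). Orange (273, 332) is the decoy. The pin's identity is confirmed. The arm was still settling in that picture, so I'll measure again at rest.

```bash
python3 - <<'E'
from h import *
np.set_printoptions(precision=4,suppress=True)
im,d=camera("wrist"); i=camera_info("wrist")
hsv=cv2.cvtColor(im,cv2.COLOR_RGB2HSV); m=((hsv[...,1]<45)&(hsv[...,2]>90)).astype(np.uint8)
n,l,s,c=cv2.connectedComponentsWithStats(m)
for k in range(1,n):
    x,y,w,h,a=s[k]
    if a>150 and 60<y<230 and 300<x<420:
        v,u=np.nonzero(l==k); P=np.array([atz("wrist",(b,e),.040,i) for b,e in zip(v,u)])
        r=cv2.minAreaRect(P[:,:2].astype(np.float32)*1000); print(s[k],np.round(r[0],1),np.round(r[1],1),round(r[2],1), "depthZ",np.median([ (lambda o,dd,cz: o[2]+dd[2]*cz)(*ray("wrist",(b,e),i), d[b,e]/(np.cos(np.hypot((e-i["mtx"][0][2])/i["mtx"][0][0],(b-i["mtx"][1][2])/i["mtx"][1][1])))) for b,e in zip(v,u)]))
for r in spot_point("wrist","axle_b")[:5]: print(r["conf"],r["location"],atz("wrist",r["location"],.036,i))
rel([.446,.247,.2],108.2)
E
```

```text
[317  77  15  63 917] [423.  314.3] [13. 58.] 18.2 depthZ 0.04312030284152163
[389  88  15  37 500] [485.8 338.6] [13.5 34.3] 19.4 depthZ 0.043131782171505595
[317 161  14  49 624] [445.7 244. ] [12.4 47.9] 18.5 depthZ 0.04327738839892589
[384 162  21  50 910] [511.5 264.4] [19.2 49.9] 18.4 depthZ 0.04976433061910432
0.97 [106.0, 394.6] [0.4854 0.3384 0.036 ]
0.97 [183.8, 324.7] [0.4465 0.245  0.036 ]
0.97 [186.0, 399.1] [0.5175 0.2663 0.036 ]
0.94 [274.0, 331.5] [0.4853 0.1513 0.036 ]
0.6 [108.9, 323.3] [0.4226 0.3132 0.036 ]
t 2.72 pos [0.4451 0.2438 0.2   ] yaw 108.07 -> [ 0.27  0.19 -0.  ] turn -0.002 F [-0.8  0.1  0.5] w 0.0858 q6 1.76
```

```bash
python3 - <<'E'
import workcell
print([n for n in dir(workcell) if not n.startswith('_')]); print(getattr(workcell,'tip_reach',None))
from h import *
rel([.4458,.2449,.09],108.3)
E
```

```text
['Unreachable', 'camera', 'camera_info', 'get_obs', 'job_done', 'search_frame', 'spot_point', 'tip_reach']
0.014
t 2.72 pos [0.4451 0.2438 0.2   ] yaw 108.07 -> [ 0.08  0.1  11.  ] turn -0.004 F [-0.8  0.1  0.5] w 0.0858 q6 1.76
```

>>> arm_command --pt "0 0 8" --pt "0 0 8" --pt "0 0 8" --pt "0 0 8" --pt "0 0 8" --turn '[0,0,0,0,0]' --hand '[0.5,0.5,0.5,0.5,0.5]'

```text
clock: 3.13
eef_pos: [0.4465, 0.2439, 0.1226]
tool_rot: [0.588, 0.809, 0.001, 0.001]
ft_force: [0.6, 1.1, -0.2]
grip_width: 0.0424
```

```bash
python3 - <<'E'
from h import *
im,d=camera("wrist"); save("w2",im)
rel([.4458,.2449,.04],108.3)
E
```

```text
t 3.18 pos [0.4473 0.2445 0.1232] yaw 107.99 -> [ 0.09 -0.13  8.32] turn -0.005 F [0.5 0.1 0.8] w 0.0423 q6 1.76
```

View pics/w2.png

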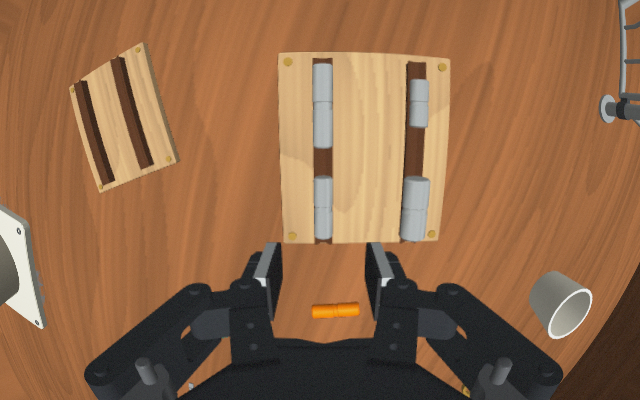

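>>> arm_command --pt "0.1 -0.1 4.0" --pt "0.1 -0.1 7.8" --pt "0.1 -0.1 7.8" --pt "0.1 -0.1 7.8" --turn '[0,0,0,0]' --hand '[0.5,0.5,0.5,0.5]'

```text
clock: 3.52
eef_pos: [0.444, 0.2445, 0.0429]
tool_rot: [0.588, 0.809, -0.001, -0.0]
ft_force: [-0.3, 0.6, 0.7]
grip_width: 0.0427
```

```bash
python3 -c "
from h import *
rel([.4458,.2449,.0445],108.3)"
```

```text
t 3.52 pos [0.444  0.2445 0.0429] yaw 108.03 -> [-0.01  0.19 -0.16] turn -0.005 F [-0.3  0.6  0.7] w 0.0427 q6 1.76
```

>>> arm_command --pt "0 0.1 -0.2" --pt "0 0.1 -0.2" --pt "0 0.1 -0.2" --pt "0 0.1 -0.2" --pt "0 0.1 -0.2" --turn '[0,0,0,0,0]' --hand '[0.5,1,1,1,1]'

```text
clock: 3.93
eef_pos: [0.4459, 0.2458, 0.047]
tool_rot: [0.587, 0.809, 0.001, 0.0]
ft_force: [-4.1, -1.3, 9.9]
grip_width: 0.0112
```

>>> arm_command --pt "0 0 0" --pt "0 0 0" --pt "0 0 0" --turn '[0,0,0]' --hand '[1,1,1]'

```text
clock: 4.18
eef_pos: [0.4459, 0.2458, 0.047]
tool_rot: [0.587, 0.809, 0.001, 0.0]
ft_force: [-3.3, -1.3, 9.6]
grip_width: 0.0113
```

>>> arm_command --pt "0 0 -2" --pt "0 0 -5" --pt "0 0 -8" --pt "0 0 -12" --pt "0 0 -12" --turn '[0,0,0,0,0]' --hand '[1,1,1,1,1]'

```text
clock: 4.6
eef_pos: [0.4497, 0.2476, 0.1732]
tool_rot: [0.587, 0.809, 0.007, 0.003]
ft_force: [2.1, 1.4, -0.4]
grip_width: 0.0114
```

```bash
python3 - <<'E'
from h import *
im,d=camera("wrist"); save("w3",im[160:400,160:480])
rel([.4458,.2449,.0445],108.3)
print(camera_info("wrist")["mtx"])
E
```

```text
t 4.65 pos [0.4486 0.247  0.1701] yaw 108.05 -> [-0.11 -0.33 12.56] turn -0.004 F [ 0.   0.1 -1.7] w 0.0114 q6 1.76
[[309.70691629   0.         323.20333694]
 [  0.         309.70691629 199.06228324]
 [  0.           0.           1.        ]]
```

View pics/w3.png

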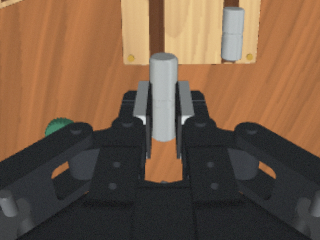

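```bash
python3 - <<'E'
from h import *
np.set_printoptions(precision=4,suppress=True)
im,d=camera("wrist"); i=camera_info("wrist"); o=get_obs()
K=np.array(i["mtx"]); p=o["eef_pos"]; Rt=R.from_quat(o["tool_rot"]).as_matrix()
hsv=cv2.cvtColor(im,cv2.COLOR_RGB2HSV)
def pt(v,u):
    th=np.hypot((u-K[0,2])/K[0,0],(v-K[1,2])/K[1,1]); o_,dd=ray("wrist",(v,u),i); return Rt.T@(o_+dd*d[v,u]/np.cos(th)-p)*1000
for u in (318,323,328):
    print(u,[(v,np.round(pt(v,u),1)) for v in range(206,306,8)])
for v in (230,260,285):
    print(v,[(u,np.round(pt(v,u),1)) for u in range(300,347,3)])
rel([0,0,0],85)
E
```

```text
318 [(206, array([-15.4,  -4.4, 140.9])), (214, array([22.9, -2.1, 13.4])), (222, array([22.2, -2. ,  4.3])), (230, array([18.2, -2. ,  4.4])), (238, array([13.7, -2.1,  5.1])), (246, array([10.3, -2. ,  3.5])), (254, array([ 5.6, -2.1,  4.2])), (262, array([ 1.1, -2.1,  4.4])), (270, array([-3.8, -2.2,  5. ])), (278, array([-7.9, -2.2,  4.1])), (286, array([-12.4,  -2.2,   3.5])), (294, array([-18.3,  -2.3,   4.8])), (302, array([-143.4,   -5.6,  169. ]))]
323 [(206, array([-15. ,   0.2, 139.8])), (214, array([23.7,  0.3, 11. ])), (222, array([22.2,  0.3,  4.5])), (230, array([18.2,  0.3,  4.2])), (238, array([14.7,  0.3,  2.9])), (246, array([10.1,  0.3,  3.9])), (254, array([5.9, 0.3, 3.6])), (262, array([2.1, 0.3, 2.7])), (270, array([-3.7,  0.3,  4.9])), (278, array([-7.6,  0.3,  3.5])), (286, array([-12.2,   0.3,   3.2])), (294, array([-17.5,   0.3,   3.7])), (302, array([-143.6,    0.2,  169.2]))]
328 [(206, array([-20.3,   5. , 155.7])), (214, array([23.3,  2.7, 12.2])), (222, array([22. ,  2.6,  4.8])), (230, array([18. ,  2.7,  4.8])), (238, array([14.2,  2.7,  4.1])), (246
[... 1408 characters left out ...]
, array([ 10.7,  -8.2, -31.3])), (303, array([  6.1,  -7.6, -24.1])), (306, array([  5.8,  -6.5, -23.6])), (309, array([  4.9,  -5.3, -22.3])), (312, array([-9.3, -5.1, -0.3])), (315, array([-12.8,  -3.7,   5. ])), (318, array([-12.1,  -2.2,   4. ])), (321, array([-11.9,  -0.7,   3.7])), (324, array([-11.4,   0.8,   2.9])), (327, array([-11.8,   2.4,   3.5])), (330, array([-12.7,   3.9,   4.9])), (333, array([-14.2,   5.5,   7.2])), (336, array([ -1.5,   6.1, -12.4])), (339, array([  6.4,   6.7, -24.6])), (342, array([  6.6,   7.9, -24.9])), (345, array([ 10.8,   8.6, -31.3]))]
t 4.7 pos [0.4469 0.2461 0.1674] yaw 108.05 -> [ -9.55 -50.12  16.74] turn 0.402 F [-0.5  0.6 -1.4] w 0.011 q6 1.76
```

The picture shows the pin gripped level between the pads, spanning rows 55–140 and cols 150–176 of the crop. By depth its axis is about 11 mm ahead of the TCP. I'm moving above the press.

>>> arm_command --pt "-3.6 0 -1" --pt "-7.4 0 -2" --pt "-11.2 0 -3" --pt "-15 0 -3" --pt "-18.6 -0.3 -3" --turn '[0.08,0.16,0.24,0.32,0.395]' --hand '[1,1,1,1,1]'

```text
clock: 5.12
eef_pos: [0.5003, 0.0657, 0.1939]
tool_rot: [0.736, 0.677, -0.0, 0.0]
ft_force: [0.4, 0.1, -0.6]
grip_width: 0.0112
```

>>> arm_command --pt "-3.6 1.4 0" --pt "-7.4 2.8 0" --pt "-11.2 4.2 0" --pt "-15 5.6 0" --pt "-17.3 6.9 0" --turn '[0,0,0,0,0]' --hand '[1,1,1,1,1]'

```text
clock: 5.53
eef_pos: [0.5541, -0.1142, 0.1928]
tool_rot: [0.736, 0.677, -0.001, -0.001]
ft_force: [0.2, 1.2, -0.4]
grip_width: 0.0112
```

>>> arm_command --pt "0 0 0" --pt "0 0 0" --turn '[0,0]' --hand '[1,1]'

```text
clock: 5.7
eef_pos: [0.5542, -0.1119, 0.1925]
tool_rot: [0.736, 0.677, -0.001, -0.001]
ft_force: [-0.3, -0.2, -1.0]
grip_width: 0.0112
```

```bash
python3 - <<'E'
from h import *
np.set_printoptions(precision=4,suppress=True)
im,d=camera("wrist"); i=camera_info("wrist"); save("w4",im)
np.savez("pics/w4",im=im,d=d,w=i["world_to_cam"],K=i["mtx"])
for n in ("rail_mid","hinge_mid"):
    for r in spot_point("wrist",n): print(n,round(r["conf"],2),np.round(r["location"]),atz("wrist",r["location"],.075,i))
rel([.557,-.055,.2],85.4)
E
```

```text
rail_mid 0.91 [140. 324.] [ 0.5589 -0.0627  0.075 ]
hinge_mid 0.91 [ 67. 327.] [ 0.5653 -0.0048  0.075 ]
t 5.85 pos [ 0.5541 -0.1095  0.1935] yaw 85.48 -> [ 5.45 -0.14 -0.65] turn 0.001 F [-0.4 -0.2 -0.3] w 0.011 q6 1.45
```

View pics/w4.png

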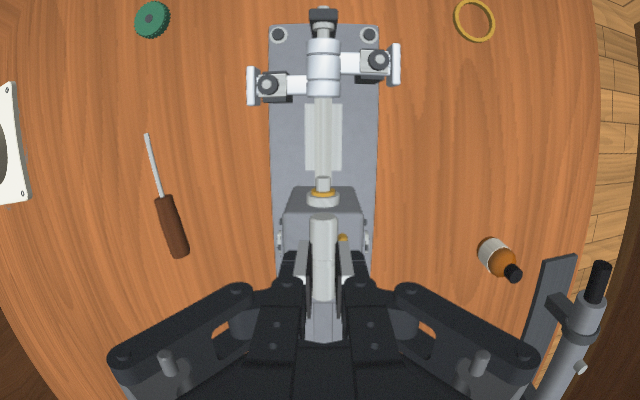

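The wrist view shows the hinge at (67, 323), the free V-rail along col 323 over rows 97–178, the ram nose at (180, 323), and the pin above the housing. Everything is in line. Next I'll refine the axis with depth.

```bash
python3 - <<'E'
from h import *
np.set_printoptions(precision=4,suppress=True)
f=np.load("pics/w4.npz"); d=f["d"];K=f["K"];T=np.linalg.inv(f["w"])
v,u=np.mgrid[:400,:640]; x=(u-K[0,2])/K[0,0]; y=(v-K[1,2])/K[1,1]; r=np.hypot(x,y); s=np.tan(r)/r*d
P=np.stack([x*s,y*s,d],-1)@T[:3,:3].T+T[:3,3]
a=np.radians(85.4); ey=np.array([np.cos(a),np.sin(a)]); ex=np.array([ey[1],-ey[0]])
o=np.array([.56,-.058]); X=(P[...,:2]-o)@ex*1000; Y=(P[...,:2]-o)@ey*1000; Z=P[...,2]*1000
m=(u>295)&(u<350)&(v<205)
for y0 in range(-58,84,4):
    k=m&(abs(Y-y0)<2)
    kk=k&(Z>60)&(abs(X)<16)
    if kk.sum()>5: print(y0,kk.sum(),"X",X[kk].min().round(1),X[kk].max().round(1),"mean",np.round((np.percentile(X[kk],3)+np.percentile(X[kk],97))/2,1),"Zmax",np.percentile(Z[kk],97).round(1),"Zmed",np.median(Z[kk]).round(1))
# base plate
k=(abs(Z-14)<3)&(v<250)&(u>255)&(u<395)
q=P[k][:,:2].astype(np.float32)*1000; print(cv2.minAreaRect(q))
E
```

```text
-58 44 X -15.7 15.9 mean 0.4 Zmax 82.6 Zmed 75.4
-54 123 X -15.7 11.3 mean -2.4 Zmax 90.3 Zmed 87.3
-50 225 X -15.7 11.4 mean -2.2 Zmax 90.3 Zmed 86.2
-46 155 X -11.8 7.3 mean -2.0 Zmax 86.5 Zmed 81.8
-42 75 X -8.6 4.0 mean -2.4 Zmax 82.7 Zmed 80.6
-38 78 X -8.5 3.9 mean -2.3 Zmax 82.4 Zmed 80.7
-34 122 X -8.5 4.0 mean -2.2 Zmax 81.5 Zmed 71.4
-30 74 X -8.4 4.8 mean -2.2 Zmax 71.6 Zmed 69.5
-26 78 X -8.4 4.8 mean -1.8 Zmax 72.2 Zmed 69.4
-22 83 X -8.4 4.8 mean -1.8 Zmax 72.2 Zmed 69.5
-18 83 X -8.4 4.7 mean -1.8 Zmax 71.8 Zmed 69.8
-14 81 X -8.4 4.7 mean -1.8 Zmax 71.9 Zmed 69.5
-10 80 X -8.4 4.7 mean -1.8 Zmax 71.8 Zmed 69.4
-6 80 X -8.3 4.7 mean -1.8 Zmax 71.8 Zmed 69.1
-2 86 X -9.1 4.7 mean -2.2 Zmax 71.9 Zmed 69.6
2 86 X -9.1 4.7 mean -2.2 Zmax 71.8 Zmed 69.9
6 90 X -9.1 4.6 mean -2.2 Zmax 72.1 Zmed 69.4
10 90 X -9.1 4.6 mean -2.2 Zmax 71.7 Zmed 69.6
14 90 X -9.1 4.6 mean -2.2 Zmax 72.4 Zmed 69.8
18 90 X -9.1 4.6 mean -2.2 Zmax 72.2 Zmed 69.5
22 142 X -9.1 4.6 mean -2.2 Zmax 322.1 Zmed 71.2
26 86 X -9.0 4.6 mean -2.2 Zmax 72.3 Zmed 69.9
30 172 X -14.9 10.5 mean -2.2 Zmax 89.8 Zmed 86.2
34 184 X -15.9 10.5 mean -2.6 Zmax 90.3 Zmed 87.6
38 177 X -15.8 10.4 mean -2.6 Zmax 90.5 Zmed 88.0
42 176 X -15.9 10.5 mean -2.7 Zmax 90.1 Zmed 87.3
46 191 X -15.9 11.4 mean -2.2 Zmax 90.2 Zmed 87.8
50 209 X -14.8 15.7 mean 0.4 Zmax 90.5 Zmed 87.3
54 203 X -14.8 16.0 mean 0.6 Zmax 90.4 Zmed 87.2
58 201 X -14.8 15.3 mean 0.3 Zmax 90.5 Zmed 87.6
62 197 X -14.1 16.0 mean 0.7 Zmax 89.7 Zmed 86.7
66 188 X -14.0 15.3 mean 0.1 Zmax 90.3 Zmed 88.0
70 167 X -14.0 11.3 mean -1.3 Zmax 90.3 Zmed 87.7
74 104 X -14.8 11.2 mean -1.4 Zmax 90.4 Zmed 87.8
78 53 X -6.5 2.9 mean -1.8 Zmax 82.0 Zmed 80.1
82 77 X -9.5 5.1 mean -1.8 Zmax 82.8 Zmed 79.9
((556.8961181640625, -70.50772094726562), (239.9539031982422, 110.48548126220703), 85.26376342773438)
```

>>> arm_command --pt "2.5 -0.1 2.0" --pt "5.0 -0.1 4.0" --pt "5.0 -0.1 7.0" --pt "5.0 -0.1 7.0" --pt "5.0 -0.1 7.0" --turn '[0,0,0,0,0]' --hand '[1,1,1,1,1]'

```text
clock: 6.27
eef_pos: [0.556, -0.0591, 0.123]
tool_rot: [0.734, 0.679, -0.002, -0.002]
ft_force: [0.4, 0.1, 0.5]
grip_width: 0.0113
```

>>> arm_command --pt "0 0 0" --pt "0 0 0" --turn '[0,0]' --hand '[1,1]'

```text
clock: 6.43
eef_pos: [0.5592, -0.0609, 0.1264]
tool_rot: [0.735, 0.678, 0.001, 0.001]
ft_force: [0.1, 0.4, -0.6]
grip_width: 0.0109
```

```bash
python3 - <<'E'
from h import *
im,d=camera("wrist"); save("w5",im[130:400,160:480])
rel([.5575,-.061,.0865],85.4)
E
```

```text
t 6.48 pos [ 0.5593 -0.0611  0.1264] yaw 85.4 -> [-0.01 -0.18  3.99] turn -0.0 F [ 1.2 -0.7 -0.4] w 0.0113 q6 1.54
```

View pics/w5.png

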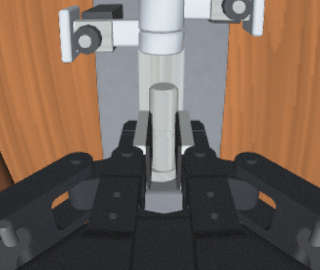

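The pin is over the rail, in line with the hinge (both near col 162 of the crop). Lowering it now.

>>> arm_command --pt "0 -0.1 1.5" --pt "0 -0.1 2.8" --pt "0 -0.1 3.5" --pt "0 -0.1 3.5" --pt "0 -0.1 3.5" --turn '[0,0,0,0,0]' --hand '[1,1,1,1,1]'

```text
clock: 6.9
eef_pos: [0.5572, -0.0609, 0.0899]
tool_rot: [0.735, 0.678, 0.0, 0.0]
ft_force: [-0.2, 0.4, -0.3]
grip_width: 0.0112
```

>>> arm_command --pt "0 0 0.2" --pt "0 0 0.2" --pt "0 0 0.2" --turn '[0,0,0]' --hand '[1,1,1]'

```text
clock: 7.15
eef_pos: [0.5575, -0.0607, 0.088]
tool_rot: [0.735, 0.678, 0.0, 0.0]
ft_force: [-0.3, 0.6, -0.3]
grip_width: 0.0114
```

```bash
python3 -c "
from h import *
rel([.5575,-.061,.0865],85.4)"
```

```text
t 7.15 pos [ 0.5575 -0.0607  0.088 ] yaw 85.41 -> [-0.03  0.01  0.15] turn 0.0 F [-0.3  0.6 -0.3] w 0.0114 q6 1.54
```

>>> arm_command --pt "0 0 0.15" --pt "0 0 0.15" --pt "0 0 0.15" --turn '[0,0,0]' --hand '[1,1,1]'

```text
clock: 7.4
eef_pos: [0.5576, -0.0607, 0.0863]
tool_rot: [0.735, 0.678, 0.0, 0.001]
ft_force: [-0.1, 0.9, 0.6]
grip_width: 0.0115
```

>>> arm_command --pt "0 0 0.1" --pt "0 0 0.1" --pt "0 0 0.1" --turn '[0,0,0]' --hand '[1,1,1]'

```text
clock: 7.65
eef_pos: [0.5578, -0.0607, 0.0861]
tool_rot: [0.735, 0.678, 0.001, 0.001]
ft_force: [-1.6, -0.1, 6.0]
grip_width: 0.0111
```

It is seated, with 6 N of contact. Letting go.

>>> arm_command --pt "0 0 0" --pt "0 0 0" --pt "0 0 0" --pt "0 0 0" --pt "0 0 0" --turn '[0,0,0,0,0]' --hand '[0.8,0.7,0.6,0.5,0.5]'

```text
clock: 8.07
eef_pos: [0.5567, -0.0606, 0.0845]
tool_rot: [0.735, 0.678, -0.0, -0.0]
ft_force: [0.2, -0.5, 0.4]
grip_width: 0.0424
```

>>> arm_command --pt "0 0 -2" --pt "0 0 -6" --pt "0 0 -10" --pt "0 0 -10" --pt "0 0 -10" --turn '[0,0,0,0,0]' --hand '[0.5,0.5,0.5,0.5,0.5]'

```text
clock: 8.48
eef_pos: [0.5591, -0.0609, 0.1879]
tool_rot: [0.735, 0.678, 0.002, 0.003]
ft_force: [0.0, -0.4, 0.2]
grip_width: 0.0425
```

>>> arm_command --pt "-4 0 0" --pt "-8 0 0" --pt "-8 0 0" --pt "-8 0 0" --pt "-8 0 0" --turn '[0,0,0,0,0]' --hand '[1,1,1,1,1]'

```text
clock: 8.9
eef_pos: [0.5496, -0.1403, 0.1833]
tool_rot: [0.735, 0.678, -0.001, -0.001]
ft_force: [-0.5, -0.2, 0.4]
grip_width: -0.0
```

```bash
cat > look.py <<'E'
from h import *
import sys
np.set_printoptions(precision=4,suppress=True)
im,d=camera("wrist"); i=camera_info("wrist"); save(sys.argv[1],cv2.resize(im[0:260,220:430],None,fx=2,fy=2)); K=np.array(i["mtx"]);T=np.linalg.inv(np.array(i["world_to_cam"]))
v,u=np.mgrid[:400,:640]; x=(u-K[0,2])/K[0,0]; y=(v-K[1,2])/K[1,1]; r=np.hypot(x,y); s=np.tan(r)/r*d
P=np.stack([x*s,y*s,d],-1)@T[:3,:3].T+T[:3,3]
a=np.radians(85.4); ey=np.array([np.cos(a),np.sin(a)]); ex=np.array([ey[1],-ey[0]])
o=np.array([.5577,-.0602]); X=(P[...,:2]-o)@ex*1000; Y=(P[...,:2]-o)@ey*1000; Z=P[...,2]*1000
for y0 in range(-44,90,3):
    kk=(abs(Y-y0)<1.5)&(Z>76)&(Z<100)&(abs(X)<14)
    if kk.sum()>2: print(y0,"X",np.percentile(X[kk],[3,97]).round(1),"Zmax",np.percentile(Z[kk],97).round(1))
rel([.548,-.305,.15],85.4)
E
python3 look.py w6
```

```text
-44 X [-8.1  8.6] Zmax 86.3
-41 X [-4.3  5.6] Zmax 82.8
-38 X [-4.5  5.6] Zmax 82.6
-35 X [-4.3  5.6] Zmax 82.7
-32 X [-3.8  3.8] Zmax 81.3
-23 X [-4.3  5.5] Zmax 83.0
-20 X [-6.4  7.5] Zmax 83.5
-17 X [-5.8  7.6] Zmax 83.6
-14 X [-6.3  7.7] Zmax 83.4
-11 X [-5.   7.7] Zmax 83.5
-8 X [-5.8  7.7] Zmax 83.5
-5 X [-5.8  7.7] Zmax 83.5
-2 X [-5.   6.9] Zmax 83.2
1 X [-5.   6.1] Zmax 83.5
4 X [-5.6  7.6] Zmax 83.3
7 X [-5.7  6.9] Zmax 83.3
10 X [-5.8  6.9] Zmax 83.3
13 X [-5.7  6.8] Zmax 83.9
16 X [-5.7  6.8] Zmax 83.7
19 X [-5.7  6.8] Zmax 83.3
22 X [-5.3  6.3] Zmax 83.3
31 X [-10.8  12.4] Zmax 89.8
34 X [-12.6  12.5] Zmax 90.4
37 X [-13.1  12.5] Zmax 90.4
40 X [-13.   12.5] Zmax 90.3
43 X [-12.6  12.7] Zmax 90.0
46 X [-12.5  12.5] Zmax 90.3
49 X [-11.7  12.5] Zmax 90.7
52 X [-10.9  12.5] Zmax 90.4
55 X [-10.9  12.6] Zmax 90.4
58 X [-11.7  12.5] Zmax 90.3
61 X [-11.8  12.6] Zmax 90.4
64 X [-10.4  12.6] Zmax 89.8
67 X [-11.   12.7] Zmax 90.5
70 X [-11.2  12.5] Zmax 90.3
73 X [-11.1  12.6] Zmax 90.1
76 X [-10.7  12.3] Zmax 90.1
t 8.95 pos [ 0.5499 -0.1397  0.1835] yaw 85.43 -> [-16.49   1.13   3.35] turn 0.001 F [-0.2  0.2 -0.3] w -0.0 q6 1.4
```

View pics/w6.png

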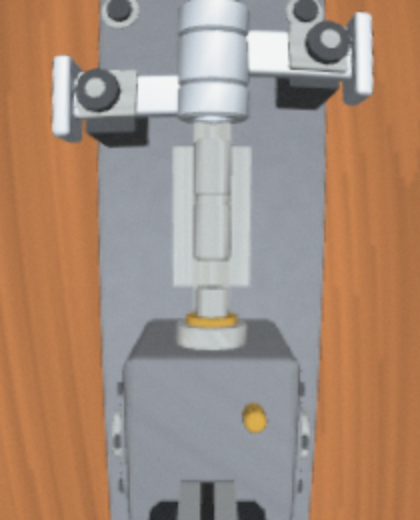

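The pin lies centred in the rail, spanning Y −23 to +23 mm with its axis within about 1 mm, and it is released. Next is the pedal, with the fingers shut.

>>> arm_command --pt "-3.6 0.1 0.6" --pt "-7.2 0.1 1.4" --pt "-10.8 0.1 2.2" --pt "-14.2 0.1 2.8" --pt "-16.9 0.1 3.3" --turn '[0,0,0,0,0]' --hand '[1,1,1,1,1]'

```text
clock: 9.37
eef_pos: [0.5379, -0.3095, 0.1506]
tool_rot: [0.734, 0.679, -0.0, -0.001]
ft_force: [-0.2, 0.2, 0.9]
grip_width: 0.0001
```

>>> arm_command --pt "0 0 0" --pt "0 0 0" --turn '[0,0]' --hand '[1,1]'

```text
clock: 9.53
eef_pos: [0.5377, -0.3087, 0.1505]
tool_rot: [0.735, 0.678, -0.0, -0.001]
ft_force: [-0.1, 0.4, 0.1]
grip_width: 0.0002
```

```bash
python3 - <<'E'
from h import *
np.set_printoptions(precision=4,suppress=True)
im,d=camera("wrist"); save("w7",im)
for n in ["pedal_pad"]:
    for r in spot_point("wrist",n): print(n,r["conf"],np.round(r["location"]),atz("wrist",r["location"],.095))
rel([.5375,-.308,.115],85.4)
E
```

```text
pedal_pad 0.79 [220. 321.] [ 0.538  -0.3034  0.095 ]
t 9.63 pos [ 0.5384 -0.3073  0.1515] yaw 85.51 -> [-0.08 -0.08  3.65] turn 0.002 F [ 0.4 -0.2 -0.4] w -0.0005 q6 1.13
```

View pics/w7.png

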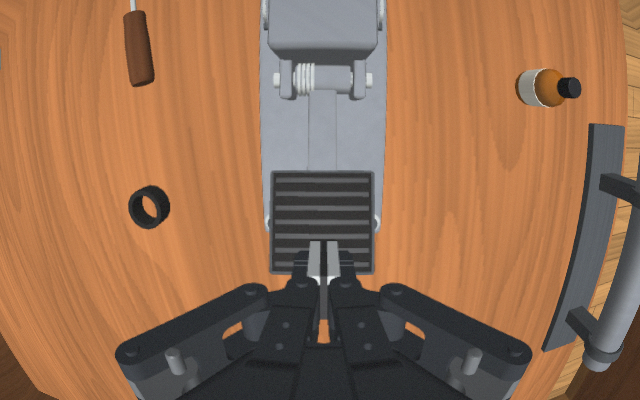

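The tread (rows 172–272, cols 270–375) is below the shut fingertips and centred on them. Pressing.

>>> arm_command --pt "0 0 2" --pt "0 0 3.3" --pt "0 0 3.8" --pt "0 0 4.3" --pt "0 0 4.8" --turn '[0,0,0,0,0]' --hand '[1,1,1,1,1]'

```text
clock: 10.05
eef_pos: [0.5387, -0.3084, 0.105]
tool_rot: [0.734, 0.679, -0.0, 0.001]
ft_force: [-2.5, -1.4, 5.6]
grip_width: -0.0001
```

>>> arm_command --pt "0 0 0.5" --pt "0 0 1.0" --pt "0 0 1.5" --pt "0 0 2" --pt "0 0 2.5" --turn '[0,0,0,0,0]' --hand '[1,1,1,1,1]'

```text
clock: 10.47
eef_pos: [0.54, -0.3115, 0.082]
tool_rot: [0.735, 0.678, -0.001, 0.004]
ft_force: [-1.8, -4.2, 9.8]
grip_width: -0.0001
```

>>> arm_command --pt "0 0 0.4" --pt "0 0 0.8" --pt "0 0 1.2" --pt "0 0 1.6" --pt "0 0 1.8" --turn '[0,0,0,0,0]' --hand '[1,1,1,1,1]'

```text
clock: 10.88
eef_pos: [0.54, -0.3131, 0.0646]
tool_rot: [0.735, 0.678, -0.001, 0.005]
ft_force: [-4.0, -7.1, 10.8]
grip_width: -0.0002
```

>>> arm_command --pt "0 0 0.3" --pt "0 0 0.5" --pt "0 0 0.7" --pt "0 0 0.7" --pt "0 0 0.7" --turn '[0,0,0,0,0]' --hand '[1,1,1,1,1]'

```text
clock: 11.3
eef_pos: [0.5401, -0.3133, 0.061]
tool_rot: [0.735, 0.678, -0.001, 0.006]
ft_force: [-8.1, -5.0, 23.9]
grip_width: -0.0001
```

>>> arm_command --pt "0 0 0.2" --pt "0 0 0.3" --pt "0 0 0.3" --pt "0 0 0.3" --pt "0 0 0.3" --turn '[0,0,0,0,0]' --hand '[1,1,1,1,1]'

```text
clock: 11.72
eef_pos: [0.5402, -0.3134, 0.0606]
tool_rot: [0.735, 0.678, -0.001, 0.007]
ft_force: [-11.8, -2.0, 37.1]
grip_width: -0.0
```

The stop is reached: z stays at 0.061 while the force climbs to 37 N. I'm easing the pedal up and then looking at the hinge.

>>> arm_command --pt "0 0 -0.5" --pt "0 0 -1.2" --pt "0 0 -2.0" --pt "0 0 -2.8" --pt "0 0 -3.6" --turn '[0,0,0,0,0]' --hand '[1,1,1,1,1]'

```text
clock: 12.13
eef_pos: [0.5402, -0.3088, 0.0894]
tool_rot: [0.735, 0.679, 0.002, 0.002]
ft_force: [2.4, 3.5, 2.7]
grip_width: -0.0001
```

>>> arm_command --pt "0 0 -0.8" --pt "0 0 -2" --pt "0 0 -5" --pt "0 0 -9" --pt "0 0 -10" --turn '[0,0,0,0,0]' --hand '[1,1,1,1,1]'

```text
clock: 12.55
eef_pos: [0.54, -0.3097, 0.1926]
tool_rot: [0.735, 0.678, 0.001, 0.004]
ft_force: [1.5, -0.7, 2.0]
grip_width: -0.0001
```

>>> arm_command --pt "4 0 0" --pt "8 0 0" --pt "12 0 0" --pt "16 0 0" --pt "18 0 0" --turn '[0,0,0,0,0]' --hand '[1,1,1,1,1]'

```text
clock: 12.97
eef_pos: [0.5519, -0.1252, 0.1865]
tool_rot: [0.734, 0.68, -0.0, -0.001]
ft_force: [-0.0, -0.8, 0.3]
grip_width: 0.0
```

```bash
python3 look.py w8 | head -14; python3 - <<'E'
from h import *
a,d=camera("scene"); a=a[130:262,160:345]; save("s2",cv2.resize(a,None,fx=4,fy=4,interpolation=cv2.INTER_CUBIC))
for r in spot_point("scene","pedal_pad")+spot_point("scene","axle_b"): print(r)
E
```

```text
-44 X [-10.3  11.9] Zmax 87.9
-41 X [-7.2  8.6] Zmax 84.4
-38 X [-4.4  5.8] Zmax 82.5
-35 X [-4.4  5.7] Zmax 82.6
-32 X [-4.4  5.4] Zmax 82.2
34 X [-10.7  12.3] Zmax 90.3
37 X [-12.9  12.3] Zmax 90.1
40 X [-13.2  12.2] Zmax 90.5
43 X [-13.2  12.2] Zmax 90.2
46 X [-13.2  12.1] Zmax 90.1
49 X [-12.4  12.1] Zmax 90.8
52 X [-12.3  13. ] Zmax 90.2
55 X [-11.6  12.9] Zmax 90.4
58 X [-11.6  13. ] Zmax 90.5
{'location': [141.2, 192.5], 'conf': 0.9}
{'location': [267.7, 425.7], 'conf': 0.78}
{'location': [242.9, 460.2], 'conf': 0.74}
{'location': [272.9, 462.0], 'conf': 0.5}
{'location': [237.3, 369.5], 'conf': 0.41}
```

View pics/w8.png

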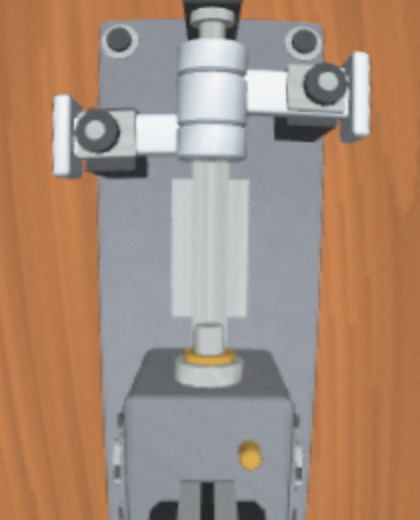

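View pics/s2.png

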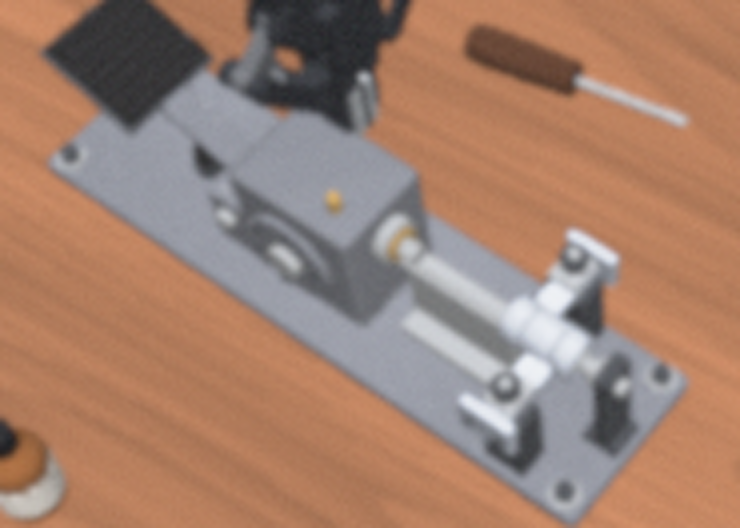

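The rail is empty and nothing stands proud of the hinge's near face. The ram and pedal are back, with the pad at pixel (141, 192) as at the start. The arm is clear, so I'm handing in.

```bash
python3 -c "
from h import *
o=get_obs(); print(o['clock'],o['ft_force']); print(job_done())"
```

```text
13.1667 [-0.34876328 -0.75465505  0.59472878]
the job is handed in; nothing more can be done
None
```

I laid the 46 × 14 mm pin in the press V-rail, let go of it, and pressed the pedal to its stop. The ram drove the pin into the hinge, the pedal came back up, and I handed the job in at 13.2 s. No verdict was reported.

**What the last checks showed:**
- **Rail placement:** before pressing, the pin was centred in the rail within about 1 mm along its length. Its axis was within about 1 mm of the rail's.
- **Pedal stop:** the tool stopped at 61 mm while the force rose to 37 N. That matches the tread height given for the stop.
- **After release:** the rail was empty, nothing stuck out of the hinge's near face, and the ram was back. The pedal pad was at the same pixel as at the start.
- **Pins and bystanders:** the camera still found the other pins at about their old places on the board. I saw nothing else disturbed, but I did not re-measure every bystander.

**Not checked or in disagreement:**
- I did not measure the far face of the hinge or how deep the pin sits in the bore. That it is flush is inferred from the ram reaching its stop and the clear near face.
- While holding the 14 mm pin the gripper read only about 11 mm. Depth readings showed the pin level, and the grip held.

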